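# Put the setting plates away in their sliding-cover case

## Task

Measuring is finished, so put every setting plate away: slide the cover of the case back, push each plate along its lane until it hangs over the edge of the staging plate so that you can take hold of it, and lay it flat between the two ribs in the case's open compartment, one on another. Then slide the cover fully shut, and leave the other things on the bench where they are.

Things in the scene. Friction and masses are not known exactly. Their poses are not given: they have to be found in the camera images.
- staging: fixed dark steel plate 296 (x) x 220 (y) x 60 mm high; origin: centre of underside. Five rails on top, 8 mm wide, 10 mm high, along its y, form four lanes 64 mm wide (centres x = -108, -36, 36, 108, floor 60 mm above the bench), open at both ends. The edge at its y = -110 mm, towards the case, is the handy one to push plates over.
- cover (a joint): sliding white cover of the case, m: 0 = fully shut, 0.15 = slid right back (along the case's +x, away from the robot); needs 2 to 4 N, stays where it is left. 152 x 162 mm, top at 57.5 mm above the bench.
- cover_handle (a point): centre of the black bar handle on top of the cover; the bar is 14 mm thick (case x), 70 mm long (case y) and stands from 57.5 to 83.5 mm above the bench; moves with the cover
- case: fixed grey case; origin: centre of the underside of its open compartment, inside 140 (x) x 152 (y) mm, floor at 6 mm, rim at 50 mm height. Two ribs, y = -14 to 14 mm, reach in from the walls to x = -31 and 31 mm, up to 46 mm: the plates lie between them along y, with room for fingers past the ribs. A closed part, over which the cover slides, adjoins at +x (to 226 mm).
- plate1: aluminium setting plate, 50 (its x) x 110 (its y) x 8 mm thick, about 0.16 kg, a dark dot near each end; origin: centre of its underside. Lies flat in a lane of the staging plate, long side along the lane, about 7 mm from each rail, so that no finger fits beside it; may be absent.
- plate2: aluminium setting plate, 50 (its x) x 110 (its y) x 8 mm thick, about 0.16 kg, a dark dot near each end; origin: centre of its underside. Lies flat in a lane of the staging plate, long side along the lane, about 7 mm from each rail, so that no finger fits beside it; may be absent.
- plate3: aluminium setting plate, 50 (its x) x 110 (its y) x 8 mm thick, about 0.16 kg, a dark dot near each end; origin: centre of its underside. Lies flat in a lane of the staging plate, long side along the lane, about 7 mm from each rail, so that no finger fits beside it; may be absent.
- plate4: aluminium setting plate, 50 (its x) x 110 (its y) x 8 mm thick, about 0.16 kg, a dark dot near each end; origin: centre of its underside. Lies flat in a lane of the staging plate, long side along the lane, about 7 mm from each rail, so that no finger fits beside it; may be absent.
- test_piece: red plastic stepped test piece with a round-topped back, 60 x 100 x 110 mm high; not part of the job, leave it alone; origin: centre of its underside
- jog_remote: black hand remote, 50 x 130 x 24 mm; not part of the job, leave it alone; origin: centre of its underside
- block_a: plain steel block 30 x 60 x 30 mm; not part of the job, leave it alone; origin: centre of its underside
- block_b: plain steel block 30 x 30 x 50 mm; not part of the job, leave it alone; origin: centre of its underside
- stylus_rack: black T-shaped stylus rack, 160 mm wide, 121 mm high; not part of the job, leave it alone; origin: centre of its underside
- probe_stand: black probe cone on a round foot of 70 mm diameter, 110 mm high; not part of the job, leave it alone; origin: centre of its underside
- pot: white cup, 80 mm across, 90 mm high; not part of the job, leave it alone; origin: centre of its underside
Things that resemble listed ones, but are neither listed nor needed, are in the scene too. What is shaped like the plate1 but blue, brown or red is not meant.

How it is judged:
By the outcome, as a careful person would: the job done as asked, in the order asked, and still so for the second after the job is handed in, with the robot touching nothing.
Of plate1, plate2, plate3, plate4 only 3 to 4 are there at a start; the rules pass over those that are not, and their reading is None.
At some moment in a run one of plate1, plate2, plate3, plate4 may be knocked a few centimetres aside while the robot is not near it.
Once in a run the grip may slacken for a moment while it holds something.
It also fails if it takes over 208 s, if anything falls off the work surface, if the arm or the gripper's body presses on something with over 40 N, if the wrist force passes 120 N, or if a joint passes its speed limit or range.

## Robot

A 6-joint arm with a two-finger parallel gripper is mounted at the origin on the work surface. World frame = base frame: x ahead of the robot, y to its left, z up, the work surface at z = 0. Lengths are in mm, angles in rad, forces in N, time in s.
With the tool pointing down it reaches from about 275 to 1000 mm from the base axis. Payload 8.4 kg.
Tool frame: the origin (TCP) lies at the very end of the fingers, on their centre line; the grasp point (between the pads) lies 19 mm behind it; y points along the fingers, x is the direction in which the jaws open and shut, and the axes are right-handed (so a half turn about y gives the same grasp; the last joint's range is limited). The gripper opens to 85 mm and grips with 20 to 120 N. Pads are 22 mm wide; open, the fingers measure 114 mm over their backs; the gripper's body (76 mm by 85 mm) begins 54 mm behind the grasp point. The pads swing forward as they close: fully open they stand 13 mm farther back than shut.
Start: joints at [-1.127, 0.353, 1.633, -0, 1.155, -0.002], TCP at [269.486, -563.919, 231.281] pointing down, gripper open.
Joint ranges: [-2.63, 2.63], [-0.92, 2.1], [0.06, 2.66], [-1.3, 4.44], [0, 2.69], [-3.02, 3.02]. Speed limits (rad/s): [2.22, 2.22, 2.79, 3.14, 3.14, 3.14].

## Interface

Orientations are given as [roll, pitch, yaw] about the fixed x, y, z axes, in that order (R = Rz(yaw) Ry(pitch) Rx(roll)).
In Python, from rig import r gives the robot as it stands.
- The arm moves only by the tool servo_tool, never from a script. Its argument "motion" is a list of rows, each a list of 7 numbers: the opening, from -1 (shut) to 1 (fully open), then the shift along the tool's x, y, z in m, then the turn, a rotation vector about the tool's x, y, z in units of 10 degrees (1.0 is 10 degrees). A call has 1 to 12 rows; each row is the pose to reach, as a shift and turn from the pose commanded when the call began, along the tool's axes at that moment; what a row does not reach only later rows make up. A row lasts 1/8 s, in which the tool goes at most 62.5 mm and 10.7 degrees, less where a joint would pass 70% of its speed; a pose out of reach is approached as far as the arm can. A call with a gripper value outside its range is refused whole. The fingers move at their own pace and stop on an object; "grip_force" is the grip in N (left out, the last holds). Time passes only in rows, so rows that repeat a pose let the fingers close. It gives the time, the measured TCP pose, the force and the opening at its end, in the units of the state.
- r.sense(): the state, without advancing time (a new reading comes with each control period).
- r.grab_frame(name): name is "side" or "top"; returns the picture (480x640x3 uint8, red, green, blue); there is no depth.
- r.calibration(name): a dict with "fx", "fy", "cx", "cy" (pixels), "R" (3x3) and "t" (3): a world point X has camera coordinates R X + t. Camera axes: x right, y down, z forward; pixel columns grow to the right and rows downward; lengths in mm; the calibration is good to about 2 mm. A picture is of the moment at which its call begins. calibration takes no time and is no camera call.
- r.sign_off(): hands the job in, once; it reports no verdict.
The state is a dict: "clock": time; "qpos": joint angles; "qvel": joint speeds; "joint_efforts": joint torques, N m; "eef_pos": TCP position; "tcp_rot": TCP orientation; "contact_force": force on the tool from outside, world axes, zero at the start; "wrist_torque": the same for the moment, N m; "opening": opening from 0.0 (shut) to 1.0 (fully open).
Only numpy, scipy, OpenCV 4.12 (cv2) and the standard library are available. Lean on these libraries where they do the work, as an engineer would, in place of code of your own. Each camera call takes 0.05 s, during which the arm holds its last target. There are 200 camera calls.

## Working session

There is one attempt and no reset: what is moved stays moved. The work goes in short steps, Python scripts to look and compute and a tool call to move; the robot and the scene stay as the last step left them, time stands still between calls to the robot, and variables do not carry over. Pictures are saved under pics/ and viewed, on a budget of 14 in all, crops included, one or two more only if the job needs it, and the job is handed in when it is done.

Besides the shell and the picture viewer there is one more tool, called after ">>>" as name([rows], argument=value, ...), one row to a line, values as JSON. servo_tool: Moves the arm, as the interface text tells. Its arguments: {"type":"object","properties":{"motion":{"type":"array","items":{"type":"array","items":{"type":"number"}}},"grip_force":{"type":"number"}},"required":["motion"]}

```bash
ls; mkdir -p pics; python3 - <<'E'
from rig import r
import cv2
s=r.sense();print({k:s[k] for k in('clock','eef_pos','tcp_rot','contact_force','opening')})
for n in('side','top'):
    c=r.calibration(n);print(n,c)
    cv2.imwrite(f'pics/{n}0.png',r.grab_frame(n)[:,:,::-1])
E
```

```text
pics
{'clock': 0.0, 'eef_pos': array([ 269.28267787, -563.47579586,  230.54658484]), 'tcp_rot': array([-1.57079217e+00,  1.42269683e-03, -1.12499564e+00]), 'contact_force': array([-0.38681631,  0.89972847,  0.03370865]), 'opening': 1.0023311847585477}
side {'fx': 574.1305811970979, 'fy': 574.1305811970979, 'cx': 314.0074424251484, 'cy': 240.17258543547106, 'R': array([[-0.72369856, -0.69006799, -0.00815898],
       [-0.52899339,  0.56228904, -0.63560761],
       [ 0.44320017, -0.45567227, -0.77196917]]), 't': array([ 434.81552316,  306.24680067, 1182.91444571])}
top {'fx': 437.9868433262622, 'fy': 437.9868433262622, 'cx': 314.1768552831997, 'cy': 237.74414858429543, 'R': array([[-0.01754586, -0.99942646, -0.02896357],
       [-0.99501873,  0.02029695, -0.09760002],
       [ 0.09813191,  0.02710682, -0.99480418]]), 't': array([  86.74968129,  541.2725503 , 1228.09633029])}
```

View pics/top0.png

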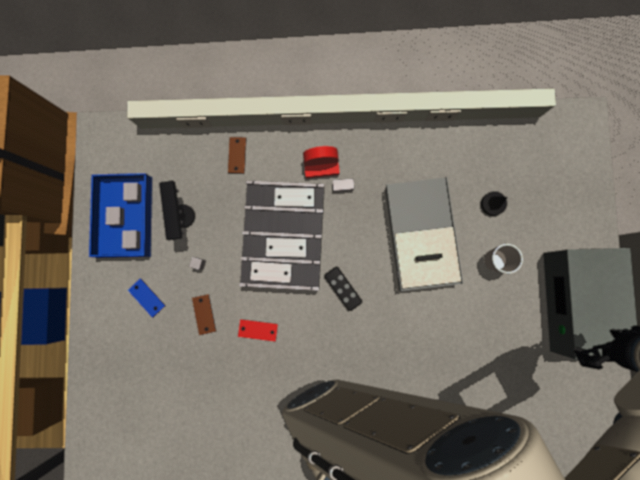

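View pics/side0.png

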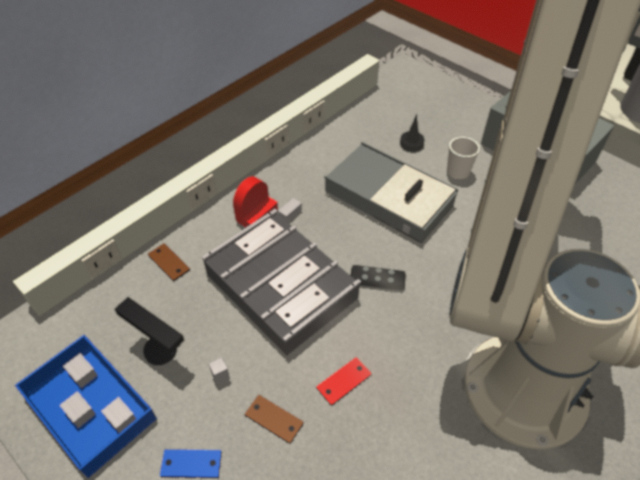

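Top view: three pale plates, at (294,197), (286,247) and (271,272), in lanes 1, 3 and 4 of the staging plate, with lane 2 empty. The cover is shut, handle at (428,257). Lookalikes I am ruling out by colour: brown at (237,155) and (204,314), red at (258,330), blue at (146,297).

```bash
cat >h.py <<'E'
from rig import r
import cv2, numpy as np
def ray(n,uv,z):
    c=r.calibration(n);R,t=c['R'],c['t'];o=-R.T@t
    uv=np.atleast_2d(uv).astype(float)
    d=np.c_[(uv[:,0]-c['cx'])/c['fx'],(uv[:,1]-c['cy'])/c['fy'],np.ones(len(uv))]@R
    return o+d*((z-o[2])/d[:,2])[:,None]
def proj(n,X):
    c=r.calibration(n);p=np.atleast_2d(X)@c['R'].T+c['t']
    return np.c_[p[:,0]/p[:,2]*c['fx']+c['cx'],p[:,1]/p[:,2]*c['fy']+c['cy']]
def blobs(n,im,z,roi,lo=150,smax=70,amin=150,mask=None):
    """bright, unsaturated blobs in roi (u0,v0,u1,v1): centre, size, angle of the long side in world at height z"""
    hsv=cv2.cvtColor(im,cv2.COLOR_RGB2HSV)
    m=((hsv[...,2]>lo)&(hsv[...,1]<smax)).astype(np.uint8) if mask is None else mask.astype(np.uint8)
    k=np.zeros_like(m);u0,v0,u1,v1=roi;k[v0:v1,u0:u1]=1;m*=k
    out=[]
    for c in cv2.findContours(m,cv2.RETR_EXTERNAL,cv2.CHAIN_APPROX_NONE)[0]:
        if cv2.contourArea(c)<amin: continue
        w=ray(n,c[:,0,:],z)[:,:2].astype(np.float32)
        (cx,cy),(a,b),_=rc=cv2.minAreaRect(w)
        p=cv2.boxPoints(rc);e=[p[1]-p[0],p[2]-p[1]];l=max(e,key=np.linalg.norm)
        out.append((np.round([cx,cy],1),sorted((round(a,1),round(b,1))),round(float(np.degrees(np.arctan2(l[1],l[0])))%180,1),c[:,0].mean(0).round()))
    return out
def show(n,im,box,name,s=3):
    u0,v0,u1,v1=box;cv2.imwrite('pics/'+name,cv2.resize(im[v0:v1,u0:u1,::-1],None,fx=s,fy=s,interpolation=cv2.INTER_CUBIC))
E
python3 - <<'E'
from h import *
for n,rs,rc,rw in(('top',(242,178,328,296),(380,170,470,300),(385,178,462,292)),('side',(205,205,362,352),(320,140,460,245),(325,145,457,243))):
    im=cv2.imread(f'pics/{n}0.png')[:,:,::-1].copy()
    print(n,'plates');[print(b) for b in blobs(n,im,68,rs)]
    print('cover');[print(b) for b in blobs(n,im,57.5,rc,lo=165,smax=80)]
    hsv=cv2.cvtColor(im,cv2.COLOR_RGB2HSV)
    print('handle');[print(b) for b in blobs(n,im,83.5,rw,mask=hsv[...,2]<50,amin=25)]
    print('staging');[print(b) for b in blobs(n,im,65,(rs[0]-10,rs[1]-10,rs[2]+10,rs[3]+10),mask=(hsv[...,2]<85),amin=400)]
im=cv2.imread('pics/top0.png')[:,:,::-1]
show('top',im,(235,170,470,300),'crop0.png')
for p in [(428,257),(420,257),(396,233),(455,228),(461,283),(401,289),(388,186),(446,179)]: print(p,im[p[1],p[0]],ray('top',p,57.5)[0].round())
E
```

```text
top plates
(array([447.5, 197.7]), [49.4, 110.6], 84.6, array([270., 272.]))
(array([514.9, 155.5]), [49.0, 110.3], 86.7, array([285., 247.]))
(array([656.3, 131.2]), [48.4, 109.5], 88.7, array([294., 197.]))
cover
(array([ 480.7, -236.7]), [151.2, 160.2], 95.7, array([427., 257.]))
handle
(array([ 477.7, -232.4]), [6.0, 65.6], 96.1, array([428., 257.]))
staging
(array([440.1, 109.2]), [61.3, 89.0], 86.2, array([303., 275.]))
(array([520.4, 230.8]), [60.4, 86.7], 84.4, array([257., 244.]))
(array([587.9, 162. ]), [59.6, 214.4], 86.1, array([283., 221.]))
(array([663.1, 195.3]), [61.0, 137.8], 85.1, array([268., 192.]))
side plates
(array([328.1, 173.5]), [89.7, 194.5], 95.4, array([344., 329.]))
(array([407.8, 174.8]), [8.9, 174.0], 85.8, array([322., 309.]))
(array([538. , 357.6]), [108.4, 254.6], 174.8, array([228., 325.]))
(array([479.9, 169.3]), [123.1, 173.6], 87.8, array([299., 289.]))
(array([551.9, 163.9]), [8.5, 172.9], 85.8, array([278., 269.]))
(array([650.5, 159.4]), [66.0, 171.8], 87.9, array([259., 243.]))
(array([536.6,  -6.2]), [154.2, 225.7], 177.5, array([332., 234.
[... 220 characters left out ...]
[ 480.8, -237.6]), [154.1, 164.3], 95.7, array([413., 195.]))
(array([ 582.8, -397.6]), [155.2, 262.6], 5.0, array([418., 153.]))
(array([ 681.2, -188. ]), [111.0, 211.5], 133.1, array([331., 161.]))
handle
(array([ 572.6, -351.5]), [19.9, 48.5], 43.1, array([412., 147.]))
staging
(array([531.6, 156.5]), [284.5, 316.3], 176.5, array([286., 299.]))
(428, 257) [46 44 42] [ 480. -238.   58.]
(420, 257) [54 51 47] [ 480. -216.   58.]
(396, 233) [159 156 142] [ 549. -153.   58.]
(455, 228) [133 128 120] [ 559. -316.   58.]
(461, 283) [100  98  92] [ 407. -325.   58.]
(401, 289) [95 95 90] [ 393. -161.   58.]
(388, 186) [129 129 122] [ 682. -135.   58.]
(446, 179) [101  99  94] [ 698. -298.   58.]
```

View pics/crop0.png

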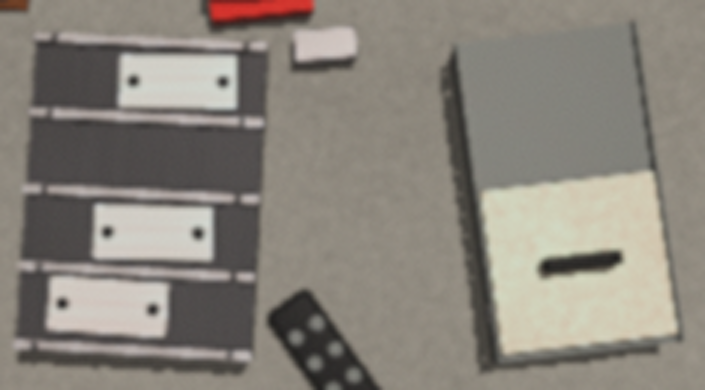

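The crop confirms three pale plates with two dots each in the staging lanes, and the coloured lookalikes lie outside it. The case yaw is about 5.7° and the staging yaw about -4°. I'll open the cover first.

```bash
cat >>h.py <<'E'
CY=np.radians(5.7); SY=np.radians(-4.0); S0=np.array([552,164.5]); C0=np.array([480.7,-237.])
def fr(o,yaw,lx,ly): c,s=np.cos(yaw),np.sin(yaw); return o+np.array([c*lx-s*ly,s*lx+c*ly])
def inv(o,yaw,p): c,s=np.cos(yaw),np.sin(yaw); d=np.asarray(p)[:2]-o; return np.array([c*d[0]+s*d[1],-s*d[0]+c*d[1]]).round(1)
def st(lx,ly): return fr(S0,SY,lx,ly)
def cs(lx,ly): return fr(C0,CY,lx,ly)
def go(*ts):
    "for each (xy,z,yaw): shift (m) and turn (10 deg) from the present pose, tool axes"
    from scipy.spatial.transform import Rotation as Ro
    s=r.sense();p=s['eef_pos'];R=Ro.from_euler('xyz',s['tcp_rot'])
    print('clk',round(s['clock'],2),'at',p.round(1),'yaw',round(s['tcp_rot'][2],3),'F',s['contact_force'].round(1),'open',round(s['opening'],3))
    for xy,z,yaw in ts:
        d=R.inv().apply(np.array([*xy,z])-p)/1000
        w=(R.inv()*Ro.from_euler('xyz',[-np.pi/2,0,yaw])).as_rotvec(degrees=True)/10
        print('shift',d.round(4),'turn',w.round(3))
E
python3 - <<'E'
from h import *
go((np.array([479,-234]),160,CY))
for p in[(447.5,197.7),(514.9,155.5),(656.3,131.2)]: print(inv(S0,SY,p))
E
```

```text
clk 0.1 at [ 269.3 -563.5  230.6] yaw -1.125 F [2.  0.3 0.5] open 0.996
shift [-0.2068  0.0709  0.3313] turn [-4.000e-03 -7.016e+00 -6.000e-03]
[-106.6   25.8]
[-36.4 -11.6]
[106.4 -25.9]
```

>>> servo_tool([
  [1,-0.207,0.071,0.331,0,-7.016,0],
  [1,-0.207,0.071,0.331,0,-7.016,0],
  [1,-0.207,0.071,0.331,0,-7.016,0],
  [1,-0.207,0.071,0.331,0,-7.016,0],
  [1,-0.207,0.071,0.331,0,-7.016,0],
  [1,-0.207,0.071,0.331,0,-7.016,0],
  [1,-0.207,0.071,0.331,0,-7.016,0],
  [1,-0.207,0.071,0.331,0,-7.016,0],
  [1,-0.207,0.071,0.331,0,-7.016,0],
  [1,-0.207,0.071,0.331,0,-7.016,0],
])

```text
clock: 1.35
eef_pos: [478.4, -235.4, 160.5]
tcp_rot: [-1.571, -0.0, 0.097]
contact_force: [0.6, 0.4, -0.1]
opening: 1.001
```

```bash
python3 - <<'E'
from h import *
go((np.array([479,-234]),64,CY))
E
```

```text
clk 1.35 at [ 478.4 -235.4  160.5] yaw 0.097 F [ 0.6  0.4 -0.1] open 1.001
shift [0.0007 0.0965 0.0014] turn [ 0.001 -0.014  0.001]
```

>>> servo_tool([
  [1,0.001,0.05,0,0,0,0],
  [1,0.001,0.096,0,0,0,0],
  [1,0.001,0.096,0,0,0,0],
  [-1,0.001,0.096,0,0,0,0],
  [-1,0.001,0.096,0,0,0,0],
  [-1,0.001,0.096,0,0,0,0],
  [-1,0.001,0.096,0,0,0,0],
  [-1,0.001,0.096,0,0,0,0],
  [-1,0.001,0.096,0,0,0,0],
  [-1,0.001,0.096,0,0,0,0],
], grip_force=40)

```text
clock: 2.6
eef_pos: [480.3, -234.5, 65.2]
tcp_rot: [-1.571, -0.001, 0.1]
contact_force: [-2.6, 0.4, 7.3]
opening: 0.154
```

>>> servo_tool([
  [-1,0.015,0,0,0,0,0],
  [-1,0.03,0,0,0,0,0],
  [-1,0.045,0,0,0,0,0],
  [-1,0.06,0,0,0,0,0],
  [-1,0.075,0,0,0,0,0],
  [-1,0.09,0,0,0,0,0],
  [-1,0.105,0,0,0,0,0],
  [-1,0.12,0,0,0,0,0],
  [-1,0.135,0,0,0,0,0],
  [-1,0.145,0,0,0,0,0],
  [-1,0.15,0,0,0,0,0],
  [-1,0.15,0,0,0,0,0],
])

```text
clock: 4.1
eef_pos: [621.5, -220.4, 65.0]
tcp_rot: [-1.569, 0.015, 0.101]
contact_force: [-30.8, -8.3, 28.8]
opening: 0.161
```

>>> servo_tool([
  [-1,-0.006,0,0,0,0,0],
  [0,-0.006,0,0,0,0,0],
  [0,-0.006,0,0,0,0,0],
  [0,-0.006,0,0,0,0,0],
  [0,-0.006,-0.05,0,0,0,0],
  [0,-0.006,-0.1,0,0,0,0],
  [0,-0.006,-0.12,0.06,0,0,0],
  [0,-0.006,-0.12,0.12,0,0,0],
  [0,-0.006,-0.12,0.18,0,0,0],
  [0,-0.006,-0.12,0.24,0,0,0],
  [0,-0.006,-0.12,0.24,0,0,0],
])

```text
clock: 5.48
eef_pos: [598.9, 22.8, 184.3]
tcp_rot: [-1.57, 0.0, 0.104]
contact_force: [-0.2, -0.4, -0.3]
opening: 0.5
```

```bash
python3 - <<'E'
from h import *
im=r.grab_frame('top');cv2.imwrite('pics/top1.png',im[:,:,::-1])
im2=r.grab_frame('side');cv2.imwrite('pics/side1.png',im2[:,:,::-1])
show('top',im,(235,160,475,310),'crop1.png')
print(blobs('top',im,57.5,(380,160,470,300),lo=165,smax=80))
print(blobs('side',im2,57.5,(300,120,480,250),lo=165,smax=80,amin=800))
s=r.sense();print(s['eef_pos'],s['tcp_rot'],s['contact_force'])
E
```

```text
[(array([ 531.7, -117.4]), [19.4, 193.0], 178.2, array([382., 240.])), (array([ 622.6, -222.6]), [151.6, 160.1], 95.7, array([420., 206.]))]
[(array([502.5, -77.1]), [231.0, 445.2], 18.6, array([369., 226.])), (array([ 619.2, -293.6]), [315.5, 323.9], 43.1, array([390., 150.]))]
[599.45334192  19.38751514 184.25507992] [-1.57116935e+00 -4.11140351e-05  1.01569554e-01] [-0.09328112  0.15977696 -0.1309153 ]
```

View pics/crop1.png

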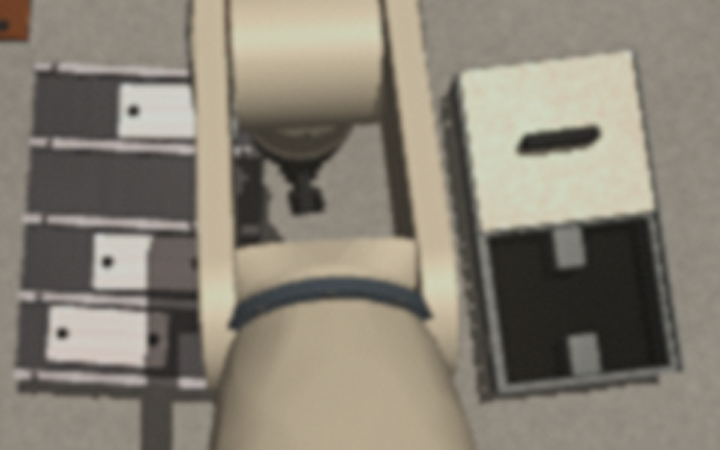

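```bash
python3 - <<'E'
from h import *
im=cv2.imread('pics/top1.png')[:,:,::-1]
for u,v in[(425,249.3),(429,271),(430.5,286)]: print(ray('top',(u,v),46)[0].round(1))
g=im[:,:,1].astype(int)
print(g[228:292,426]);print(g[228:292,428])
p=ray('top',(425,249.3),46)[0]; q=ray('top',(429,271),46)[0]; print('origin',(p+q)[:2]/2,inv(C0,CY,(p+q)/2), np.linalg.norm(p-q))
print(inv(C0,CY,(622.6,-222.6)))
s=r.sense();
go((cs(142.6-45,0),160,CY),(cs(142.6-45,0),67,CY))
E
```

```text
[ 502.2 -233.6   46. ]
[ 441.5 -242.1   46. ]
[ 400.  -244.4   46. ]
[207 208 208 207 191 142 105 106 118 125 127 127 127 124 125 124 124 122
 125 118  96  61  36  33  34  35  34  35  35  35  35  35  36  35  35  35
  33  35  34  34  34  34  38  70 108 127 127 124 121 120 118 118 114 109
 104  99  89  88 104 108  86  71  85 119]
[207 207 208 209 194 142  89  73  84  94  99 103 104 108 113 117 117 118
 118 114  84  52  36  34  36  35  32  35  35  34  34  36  35  35  34  35
  33  34  34  34  33  33  46  77 113 126 125 124 123 122 121 122 120 120
 119 116 107 100 106  99  80  68  85 121]
origin [ 471.86007135 -237.81481437] [-8.9  0.1] 61.30510513986168
[142.6   0.2]
clk 5.58 at [599.5  19.4 184.3] yaw 0.102 F [-0.1  0.2 -0.1] open 0.502
shift [-0.0465  0.0243 -0.2432] turn [0.002 0.012 0.   ]
shift [-0.0465  0.1173 -0.2432] turn [0.002 0.012 0.   ]
```

The ribs put the case origin at about (473,-237.6). The cover therefore started about 8 mm open and is now at its stop, 0.15. In the crop the compartment is clear, with ribs at (568,248) and (583,353). Next I'll push the lane +108 plate.

```bash
sed -i 's/C0=np.array(.*/C0=np.array([473.0,-237.6])/' h.py; python3 - <<'E'
from h import *
go((st(107,58),150,SY),(st(107,58),63.5,SY))
E
```

```text
clk 5.58 at [599.5  19.4 184.3] yaw 0.102 F [-0.1  0.2 -0.1] open 0.502
shift [0.0828 0.0342 0.1881] turn [0.002 0.982 0.   ]
shift [0.0828 0.1207 0.1881] turn [0.002 0.982 0.   ]
```

>>> servo_tool([
  [-1,0.03,0.01,0.06,0,0.3,0],
  [-1,0.06,0.02,0.12,0,0.6,0],
  [-1,0.083,0.034,0.188,0,0.98,0],
  [-1,0.083,0.034,0.188,0,0.98,0],
  [-1,0.083,0.034,0.188,0,0.98,0],
  [-1,0.083,0.034,0.188,0,0.98,0],
  [-1,0.083,0.08,0.188,0,0.98,0],
  [-1,0.083,0.11,0.188,0,0.98,0],
  [-1,0.083,0.1205,0.188,0,0.98,0],
  [-1,0.083,0.1205,0.188,0,0.98,0],
])

```text
clock: 6.82
eef_pos: [663.4, 213.0, 64.1]
tcp_rot: [-1.571, 0.0, -0.073]
contact_force: [0.4, 0.7, 0.6]
opening: 0.001
```

```bash
python3 - <<'E'
from h import *
go((st(107,20),63.5,SY),(st(107,-31),63.5,SY))
E
```

```text
clk 6.83 at [663.4 213.   64.1] yaw -0.073 F [0.4 0.7 0.6] open 0.001
shift [-0.0006  0.0006 -0.0361] turn [ 0.001 -0.016 -0.002]
shift [-0.0005  0.0006 -0.0871] turn [ 0.001 -0.016 -0.002]
```

>>> servo_tool([
  [-1,0,0,-0.012,0,0,0],
  [-1,0,0,-0.022,0,0,0],
  [-1,0,0,-0.032,0,0,0],
  [-1,0,0,-0.042,0,0,0],
  [-1,0,0,-0.052,0,0,0],
  [-1,0,0,-0.062,0,0,0],
  [-1,0,0,-0.072,0,0,0],
  [-1,0,0,-0.08,0,0,0],
  [-1,0,0,-0.087,0,0,0],
  [-1,0,0,-0.087,0,0,0],
  [-1,0,0,-0.075,0,0,0],
  [-1,0,-0.03,-0.07,0,0,0],
])

```text
clock: 8.32
eef_pos: [656.5, 145.2, 91.8]
tcp_rot: [-1.572, 0.004, -0.071]
contact_force: [0.4, -0.2, 0.2]
opening: 0.002
```

```bash
python3 - <<'E'
from h import *
go((st(-36,35),150,SY),(st(-36,75),64,SY))
E
```

```text
clk 8.32 at [656.5 145.2  91.8] yaw -0.071 F [ 0.4 -0.2  0.2] open 0.002
shift [-0.1419 -0.0576  0.0467] turn [ 0.006 -0.007 -0.025]
shift [-0.1416  0.0283  0.0868] turn [ 0.006 -0.007 -0.025]
```

```bash
python3 - <<'E'
from h import *
go((st(107,-70),150,SY),(st(107,-200),150,SY))
E
```

```text
clk 8.32 at [656.5 145.2  91.8] yaw -0.071 F [ 0.4 -0.2  0.2] open 0.002
shift [ 0.0012 -0.0581 -0.0581] turn [ 0.006 -0.007 -0.025]
shift [ 0.0014 -0.058  -0.1881] turn [ 0.006 -0.007 -0.025]
```

>>> servo_tool([
  [-1,0,-0.03,0,0,0,0],
  [-1,0,-0.058,0,0,0,0],
  [0.4,0,-0.058,-0.06,0,0,0],
  [0.7,0,-0.058,-0.12,0,0,0],
  [0.7,0,-0.058,-0.19,0,0,0],
  [0.7,0,-0.058,-0.19,0,0,0],
  [0.7,0,-0.058,-0.19,0,0,0],
])

```text
clock: 9.2
eef_pos: [644.9, -44.8, 151.8]
tcp_rot: [-1.57, -0.0, -0.072]
contact_force: [-0.1, 0.8, 0.3]
opening: 0.85
```

```bash
cat >>h.py <<'E'
def look(k,top=True,side=True):
    "plates found on staging (world xy, size, angle; local xy of staging)"
    for n,roi,on in(('top',(225,175,345,300),top),('side',(190,195,365,352),side)):
        if not on: continue
        im=r.grab_frame(n);cv2.imwrite(f'pics/{n}{k}.png',im[:,:,::-1])
        for b in blobs(n,im,68,roi,lo=175,smax=45): print(n,b[0],b[1],b[2],'loc',inv(S0,SY,b[0]),b[3])
    return
E
python3 - <<'E'
from h import *
look(2)
go()
a=cv2.imread('pics/top2.png')[160:310,235:475];b=cv2.imread('pics/side2.png')[190:355,190:430]
f=lambda q:cv2.resize(q,(720,0) if 0 else (600,int(600*q.shape[0]/q.shape[1])),interpolation=cv2.INTER_CUBIC)
cv2.imwrite('pics/c2.png',cv2.resize(np.vstack([f(a),f(b)]),None,fx=.75,fy=.75))
E
```

```text
top [447.4 197.8] [48.0, 107.0] 85.0 loc [-106.7   25.9] [270. 272.]
top [516.1 155.3] [47.4, 108.3] 88.9 loc [-35.2 -11.7] [285. 247.]
top [647.5  63.8] [48.9, 101.7] 84.5 loc [102.3 -93.8] [318. 199.]
side [346.7 203.4] [80.5, 122.3] 43.4 loc [-207.5   24.5] [339. 341.]
side [408.6 184.3] [8.5, 154.9] 85.9 loc [-144.4    9.7] [318. 311.]
side [452.  179.3] [65.1, 157.6] 85.9 loc [-100.8    7.8] [301. 296.]
side [514.7 155.1] [52.2, 112.0] 88.0 loc [-36.6 -12. ] [294. 275.]
side [596.9  52.7] [234.9, 310.4] 43.2 loc [  52.6 -108.4] [300. 228.]
side [639.  238.5] [189.4, 451.7] 139.0 loc [81.6 79.9] [221. 279.]
clk 9.3 at [644.9 -43.5 151.8] yaw -0.07 F [ 0.1  0.6 -0.2] open 0.848
```

View pics/c2.png

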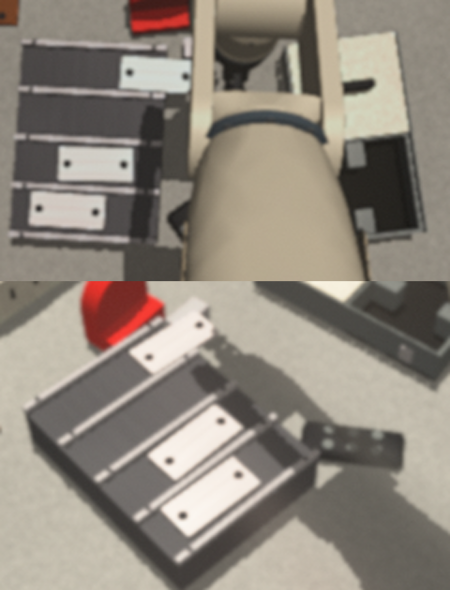

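```bash
python3 - <<'E'
from h import *
for n,a,b in(('side',(269.5,230),(296.7,213.5)),('top',(303.8,198.4),(334.2,200.5))):
    p=ray(n,a,68)[0];q=ray(n,b,68)[0];m=(p+q)/2;print(n,m.round(1),inv(S0,SY,m),np.linalg.norm(p-q).round(1),np.degrees(np.arctan2(p[1]-q[1],p[0]-q[0])).round(1))
go((st(104.5,-134),110,SY),(st(104.5,-134),51,SY))
E
```

```text
side [645.7  60.   68. ] [100.7 -97.7] 82.9 83.1
top [646.2  60.   68. ] [101.3 -97.6] 85.3 84.7
clk 9.3 at [644.9 -43.5 151.8] yaw -0.07 F [ 0.1  0.6 -0.2] open 0.848
shift [-0.0028  0.0418  0.067 ] turn [-0.003 -0.003  0.   ]
shift [-0.0028  0.1008  0.067 ] turn [-0.003 -0.003  0.   ]
```

```bash
python3 - <<'E'
from h import *
go((st(100.3,-134),110,-.096),(st(100.3,-134),51,-.096))
E
```

```text
clk 9.3 at [644.9 -43.5 151.8] yaw -0.07 F [ 0.1  0.6 -0.2] open 0.848
shift [-0.007   0.0418  0.067 ] turn [-0.003  0.147  0.   ]
shift [-0.007   0.1008  0.067 ] turn [-0.003  0.147  0.   ]
```

>>> servo_tool([
  [0.7,-0.007,0.02,0.04,0,0.147,0],
  [0.7,-0.007,0.042,0.067,0,0.147,0],
  [0.7,-0.007,0.042,0.067,0,0.147,0],
  [0.7,-0.007,0.08,0.067,0,0.147,0],
  [0.7,-0.007,0.1,0.067,0,0.147,0],
  [0.7,-0.007,0.1,0.067,0,0.147,0],
  [-1,-0.007,0.1,0.067,0,0.147,0],
  [-1,-0.007,0.1,0.067,0,0.147,0],
  [-1,-0.007,0.1,0.067,0,0.147,0],
  [-1,-0.007,0.1,0.067,0,0.147,0],
  [-1,-0.007,0.1,0.067,0,0.147,0],
], grip_force=90)

```text
clock: 10.68
eef_pos: [643.4, 22.0, 53.4]
tcp_rot: [-1.571, -0.002, -0.097]
contact_force: [-0.6, -1.2, 5.9]
opening: 0.555
```

>>> servo_tool([
  [-1,0,-0.01,0,0,0,0],
  [-1,0,-0.03,0,0,0,0],
  [-1,0,-0.05,0,0,0,0],
  [-1,0,-0.07,0,0,0,0],
  [-1,0,-0.08,0,0,0,0],
  [-1,0,-0.08,0,0,0,0],
  [-1,0,-0.08,0,0,0,0],
])

```text
clock: 11.55
eef_pos: [642.0, 22.1, 131.2]
tcp_rot: [-1.571, 0.001, -0.097]
contact_force: [-0.1, -1.3, -2.4]
opening: 0.556
```

```bash
python3 - <<'E'
from h import *
im=r.grab_frame('side');cv2.imwrite('pics/side3.png',im[:,:,::-1])
show('side',im,(200,120,440,300),'c3.png')
go((cs(0,-36.5),150,CY),(cs(0,-36.5),110,CY))
s=r.sense();print(s['wrist_torque'])
E
```

```text
clk 11.6 at [641.9  22.1 130.9] yaw -0.097 F [ 0.7 -0.5 -1.5] open 0.554
shift [-0.1358 -0.0188 -0.3106] turn [ 0.    -1.127 -0.008]
shift [-0.1357  0.0212 -0.3106] turn [ 0.    -1.127 -0.008]
[-0.08233615 -0.01405921 -0.04049851]
```

View pics/c3.png

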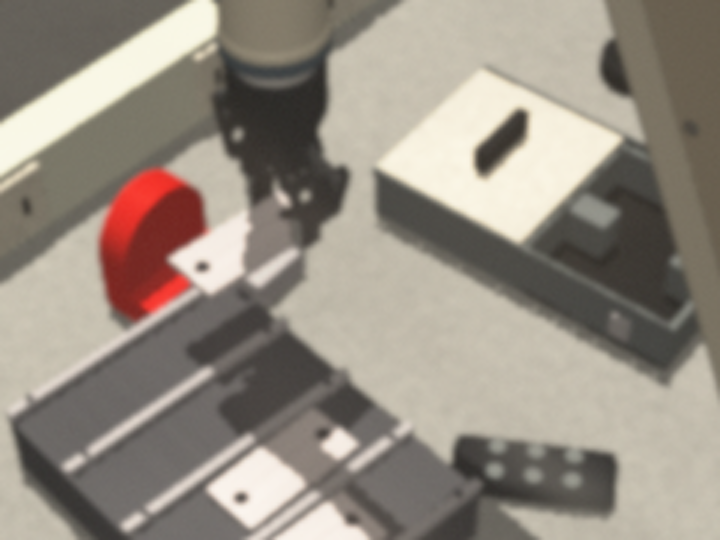

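Side view: the plate is held level by its end at (220,250) in the crop, with its dot at (203,267). On to the case.

>>> servo_tool([
  [-1,0,-0.019,0,0,0,0],
  [-1,-0.02,-0.019,-0.04,0,-0.2,0],
  [-1,-0.045,-0.019,-0.09,0,-0.4,0],
  [-1,-0.07,-0.019,-0.14,0,-0.6,0],
  [-1,-0.09,-0.019,-0.19,0,-0.8,0],
  [-1,-0.11,-0.019,-0.24,0,-1,0],
  [-1,-0.13,-0.019,-0.29,0,-1.127,0],
  [-1,-0.136,-0.019,-0.311,0,-1.127,0],
  [-1,-0.136,-0.019,-0.311,0,-1.127,0],
  [-1,-0.136,-0.019,-0.311,0,-1.127,0],
])

```text
clock: 12.85
eef_pos: [477.3, -273.8, 151.3]
tcp_rot: [-1.571, -0.0, 0.099]
contact_force: [-0.2, 1.3, -2.2]
opening: 0.554
```

```bash
python3 - <<'E'
from h import *
go((cs(0,-37.5),150,CY),(cs(0,-37.5),6,CY))
print(inv(C0,CY,r.sense()['eef_pos']))
im=r.grab_frame('side');cv2.imwrite('pics/side4.png',im[:,:,::-1])
im=r.grab_frame('top');cv2.imwrite('pics/top4.png',im[:,:,::-1])
show('top',im,(380,170,480,300),'c4.png',4)
E
```

```text
clk 12.85 at [ 477.3 -273.8  151.3] yaw 0.099 F [-0.2  1.3 -2.2] open 0.554
shift [-0.0007  0.0013 -0.001 ] turn [-0.    -0.001  0.003]
shift [-0.0008  0.1453 -0.001 ] turn [-0.    -0.001  0.003]
[  0.7 -36.5]
```

View pics/c4.png

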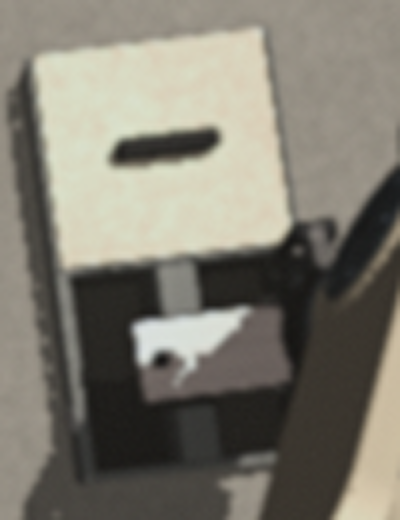

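```bash
python3 - <<'E'
from h import *
for uv in[(420.75,260),(413,251),(416,270.5)]: 
  p=ray('top',uv,168)[0];print(inv(C0,CY,p))
for xy in [(31,0),(-31,0)]: print(proj('top',[*cs(*xy),46]).round(1))
E
```

```text
[-1.4 43.5]
[23.4 59.6]
[-26.1  58.9]
[[425.3 248.7]]
[[428.5 270.8]]
```

>>> servo_tool([
  [-1,0,0.03,-0.004,0,0,0],
  [-1,0,0.06,-0.004,0,0,0],
  [-1,0,0.085,-0.004,0,0,0],
  [-1,0,0.105,-0.004,0,0,0],
  [-1,0,0.12,-0.004,0,0,0],
  [-1,0,0.13,-0.004,0,0,0],
  [-1,0,0.138,-0.004,0,0,0],
  [-1,0,0.144,-0.004,0,0,0],
  [-1,0,0.144,-0.004,0,0,0],
  [-1,0,0.144,-0.004,0,0,0],
])

```text
clock: 14.2
eef_pos: [477.5, -278.4, 7.1]
tcp_rot: [-1.571, -0.0, 0.099]
contact_force: [-0.6, 0.0, -2.3]
opening: 0.554
```

>>> servo_tool([
  [-1,0,0.002,0,0,0,0],
  [-1,0,0.004,0,0,0,0],
  [-1,0,0.004,0,0,0,0],
])

```text
clock: 14.58
eef_pos: [477.5, -278.4, 3.7]
tcp_rot: [-1.571, -0.0, 0.099]
contact_force: [-2.6, 0.9, 10.2]
opening: 0.557
```

>>> servo_tool([
  [0.5,0,-0.001,0,0,0,0],
  [0.5,0,-0.001,0,0,0,0],
  [0.5,0,-0.001,0,0,0,0],
  [0.5,0,-0.001,0,0,0,0],
  [0.5,0,-0.03,0,0,0,0],
  [0.5,0,-0.07,0,0,0,0],
  [0.5,0,-0.12,0,0,0,0],
  [0.5,0,-0.17,0,0,0,0],
  [0.5,-0.06,-0.18,0.05,0,0,0],
  [0.5,-0.06,-0.18,0.11,0,0,0],
  [0.5,-0.06,-0.18,0.17,0,0,0],
  [0.5,-0.06,-0.18,0.17,0,0,0],
])

```text
clock: 16.08
eef_pos: [399.5, -112.2, 182.8]
tcp_rot: [-1.57, 0.0, 0.103]
contact_force: [0.2, -1.6, -0.1]
opening: 0.746
```

```bash
python3 - <<'E'
from h import *
look(5,side=False)
im=cv2.imread('pics/top5.png')[:,:,::-1].copy()
for b in blobs('top',im,14,(395,225,465,292),lo=160,smax=45): print(b, inv(C0,CY,b[0]))
show('top',im,(235,160,475,310),'c5.png')
go((st(-36,80),150,SY),(st(-36,75),63,SY))
E
```

```text
top [454.4 195.2] [53.5, 108.2] 86.1 loc [-99.5  23.8] [272. 269.]
top [516.1 155.3] [47.4, 108.3] 88.9 loc [-35.2 -11.7] [285. 247.]
(array([ 393.5, -233. ]), [29.0, 140.6], 74.9, array([423., 287.])) [-78.7  12.5]
(array([ 473.6, -239. ]), [50.2, 108.7], 96.4, array([426., 258.])) [ 0.5 -1.5]
(array([ 558.7, -238.7]), [32.0, 163.8], 88.8, array([422., 229.])) [85.2 -9.6]
clk 16.12 at [ 400.3 -113.1  182.9] yaw 0.102 F [ 0.1 -0.4  0.5] open 0.753
shift [0.1575 0.033  0.3457] turn [-0.001  0.986  0.001]
shift [0.1567 0.12   0.3407] turn [-0.001  0.986  0.001]
```

View pics/c5.png

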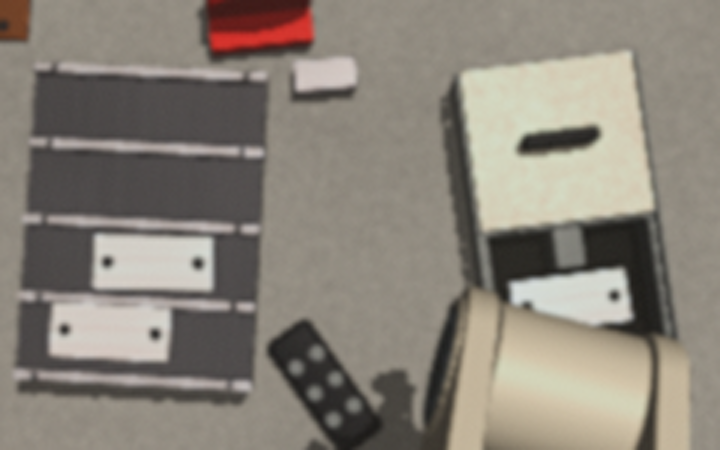

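Plate 1 lies flat between the ribs at case (0.5,-1.5). The lane 4 plate was knocked a little, to local (-100,24). Next the lane 3 plate.

>>> servo_tool([
  [-1,0.027,0,0.056,0,0.2,0],
  [-1,0.053,0,0.112,0,0.4,0],
  [-1,0.08,0,0.168,0,0.6,0],
  [-1,0.106,0,0.224,0,0.8,0],
  [-1,0.132,0.01,0.28,0,0.986,0],
  [-1,0.157,0.03,0.341,0,0.986,0],
  [-1,0.157,0.03,0.341,0,0.986,0],
  [-1,0.157,0.03,0.341,0,0.986,0],
  [-1,0.157,0.08,0.341,0,0.986,0],
  [-1,0.157,0.11,0.341,0,0.986,0],
  [-1,0.157,0.12,0.341,0,0.986,0],
  [-1,0.157,0.12,0.341,0,0.986,0],
])

```text
clock: 17.62
eef_pos: [523.4, 238.9, 63.1]
tcp_rot: [-1.571, 0.0, -0.074]
contact_force: [0.5, -0.2, -0.3]
opening: -0.001
```

```bash
python3 - <<'E'
from h import *
go((st(-36,50),63.5,SY),(st(-36,-31),63.5,SY))
E
```

```text
clk 17.62 at [523.4 238.9  63.1] yaw -0.074 F [ 0.5 -0.2 -0.3] open -0.001
shift [-0.0022 -0.0003 -0.0222] turn [ 0.001 -0.023 -0.001]
shift [-0.0018 -0.0003 -0.1032] turn [ 0.001 -0.023 -0.001]
```

>>> servo_tool([
  [-1,-0.002,0,-0.014,0,0,0],
  [-1,-0.002,0,-0.024,0,0,0],
  [-1,-0.002,0,-0.034,0,0,0],
  [-1,-0.002,0,-0.044,0,0,0],
  [-1,-0.002,0,-0.054,0,0,0],
  [-1,-0.002,0,-0.064,0,0,0],
  [-1,-0.002,0,-0.074,0,0,0],
  [-1,-0.002,0,-0.083,0,0,0],
  [-1,-0.002,0,-0.091,0,0,0],
  [-1,-0.002,0,-0.098,0,0,0],
  [-1,-0.002,0,-0.103,0,0,0],
  [-1,-0.002,0,-0.103,0,0,0],
])

```text
clock: 19.12
eef_pos: [513.4, 136.9, 62.7]
tcp_rot: [-1.571, 0.0, -0.073]
contact_force: [1.0, 0.9, 0.0]
opening: 0.002
```

>>> servo_tool([
  [-1,0,0,0.012,0,0,0],
  [-1,0,-0.04,0.014,0,0,0],
  [-1,0,-0.088,0,0,0,0],
  [0.7,0,-0.088,-0.06,0,0,0],
  [0.7,0,-0.088,-0.12,0,0,0],
  [0.7,0,-0.088,-0.17,0,0,0],
  [0.7,0,-0.088,-0.17,0,0,0],
  [0.7,0,-0.088,-0.17,0,0,0],
])

```text
clock: 20.12
eef_pos: [501.6, -31.6, 150.8]
tcp_rot: [-1.57, -0.0, -0.073]
contact_force: [1.3, 0.5, 0.1]
opening: 0.848
```

```bash
cat >>h.py <<'E'
def dots(n,k,guess,z=68,w=26):
    "dark dots inside the bright plate nearest the guess pixel: their world points at height z"
    im=cv2.imread(f'pics/{n}{k}.png');g=cv2.cvtColor(im,cv2.COLOR_BGR2GRAY)
    return g
E
python3 - <<'E'
from h import *
look(6)
go()
a=cv2.imread('pics/top6.png')[160:310,235:475];b=cv2.imread('pics/side6.png')[190:355,190:430]
cv2.imwrite('pics/c6.png',cv2.resize(np.vstack([a,b]),None,fx=1.875,fy=1.875,interpolation=cv2.INTER_CUBIC))
E
```

```text
top [454.5 195.2] [53.4, 108.2] 86.1 loc [-99.4  23.8] [272. 269.]
top [506.4  76.6] [49.2, 96.2] 86.3 loc [-39.4 -90.9] [313. 250.]
side [347.6 202.5] [83.0, 122.1] 43.4 loc [-206.6   23.6] [339. 341.]
side [408.4 181.7] [8.5, 160.0] 85.9 loc [-144.5    7.1] [319. 311.]
side [551.9 164.7] [8.1, 171.2] 85.9 loc [-0.1  0.2] [278. 269.]
side [518.1  68.1] [228.2, 378.6] 136.4 loc [-27.1 -98.5] [315. 248.]
side [639.7 238.9] [189.4, 451.0] 138.7 loc [82.3 80.3] [221. 279.]
clk 20.23 at [501.5 -31.  150.8] yaw -0.071 F [-0.1 -1.   0.1] open 0.852
```

View pics/c6.png

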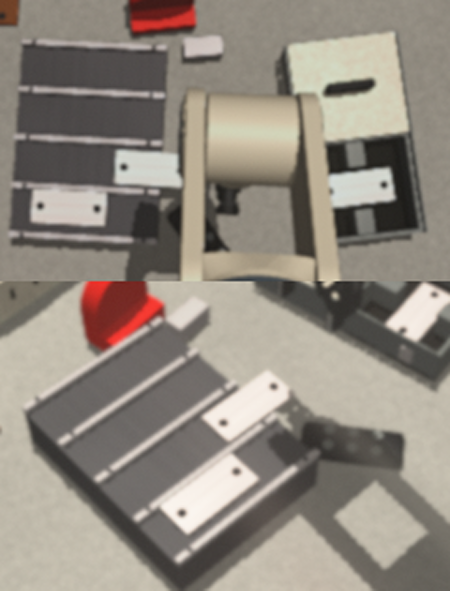

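Composite: the plate overhangs, with dots at (221,419) and (271,380) in the side half. Plate 1 is still lying in the case.

```bash
python3 - <<'E'
from h import *
p,q=[ray('side',(190+u/1.875,190+(v-281)/1.875),68)[0] for u,v in((221,419),(271,380))];m=(p+q)/2;print(m,inv(S0,SY,m),np.linalg.norm(p-q),np.degrees(np.arctan2(*(p-q)[1::-1])))
go((st(-39.4,-134),110,SY),(st(-39.4,-134),51,SY))
E
```

```text
[512.39269776  67.20533307  68.        ] [-32.7 -99.8] 86.866266291597 87.99273406127587
clk 20.23 at [501.5 -31.  150.8] yaw -0.071 F [-0.1 -1.   0.1] open 0.852
shift [-0.0028  0.0408  0.0645] turn [-0.001 -0.008 -0.   ]
shift [-0.0028  0.0998  0.0645] turn [-0.001 -0.008 -0.   ]
```

>>> servo_tool([
  [0.7,0.0005,0.02,0.04,0,0,0],
  [0.7,0.0005,0.04,0.0645,0,0,0],
  [0.7,0.0005,0.04,0.0645,0,0,0],
  [0.7,0.0005,0.08,0.0645,0,0,0],
  [0.7,0.0005,0.099,0.0645,0,0,0],
  [0.7,0.0005,0.099,0.0645,0,0,0],
  [-1,0.0005,0.099,0.0645,0,0,0],
  [-1,0.0005,0.099,0.0645,0,0,0],
  [-1,0.0005,0.099,0.0645,0,0,0],
  [-1,0.0005,0.099,0.0645,0,0,0],
  [-1,0.0005,0.099,0.0645,0,0,0],
])

```text
clock: 21.6
eef_pos: [507.2, 32.0, 53.2]
tcp_rot: [-1.571, -0.002, -0.073]
contact_force: [-1.8, -0.9, 6.7]
opening: 0.555
```

>>> servo_tool([
  [-1,0,-0.01,0,0,0,0],
  [-1,0,-0.03,0,0,0,0],
  [-1,0,-0.06,0,0,0,0],
  [-1,0,-0.1,0,0,0,0],
  [-1,0,-0.1,0,0,0,0],
  [-1,0,-0.1,0,0,0,0],
])

```text
clock: 22.35
eef_pos: [506.1, 32.0, 151.8]
tcp_rot: [-1.571, -0.0, -0.073]
contact_force: [0.0, 0.1, -2.1]
opening: 0.559
```

```bash
python3 - <<'E'
from h import *
go((cs(0,-41),152,CY))
im=r.grab_frame('side');cv2.imwrite('pics/side7.png',im[:,:,::-1])
E
```

```text
clk 22.35 at [506.1  32.  151.8] yaw -0.073 F [ 0.   0.1 -2.1] open 0.559
shift [-6.500e-03 -2.000e-04 -3.117e-01] turn [ 0.    -0.986  0.001]
```

>>> servo_tool([
  [-1,-0.001,0,-0.045,0,-0.2,0],
  [-1,-0.002,0,-0.09,0,-0.35,0],
  [-1,-0.003,0,-0.14,0,-0.5,0],
  [-1,-0.004,0,-0.19,0,-0.7,0],
  [-1,-0.005,0,-0.24,0,-0.85,0],
  [-1,-0.006,0,-0.29,0,-0.986,0],
  [-1,-0.006,0,-0.311,0,-0.986,0],
  [-1,-0.006,0,-0.311,0,-0.986,0],
  [-1,-0.006,0,-0.311,0,-0.986,0],
  [-1,-0.006,0,-0.311,0,-0.986,0],
])

```text
clock: 23.65
eef_pos: [477.9, -276.4, 151.6]
tcp_rot: [-1.57, 0.0, 0.101]
contact_force: [-0.9, -0.1, -1.0]
opening: 0.557
```

```bash
python3 - <<'E'
from h import *
go((cs(0.5,-40.5),60,CY),(cs(.5,-40.5),11.7,CY))
im=r.grab_frame('top');cv2.imwrite('pics/top8.png',im[:,:,::-1])
for b in blobs('top',im,168,(395,235,465,292),lo=200,smax=45): print(b, inv(C0,CY,b[0]))
show('top',im,(380,170,480,300),'c8.png',4)
E
```

```text
clk 23.65 at [ 477.9 -276.4  151.6] yaw 0.101 F [-0.9 -0.1 -1. ] open 0.557
shift [-0.0005  0.0916 -0.0015] turn [-0.004  0.007 -0.003]
shift [-0.0005  0.1399 -0.0015] turn [-0.004  0.007 -0.003]
```

View pics/c8.png

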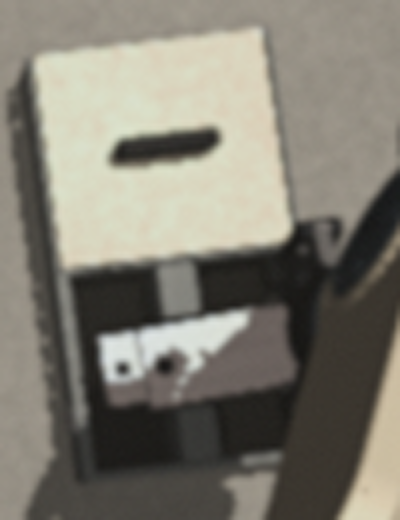

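Crop: the held plate's dot is at (167,366) and its end edge at about x=142. It is aligned above plate 1, whose dot is at (123,368). Lowering.

>>> servo_tool([
  [-1,0.001,0.03,-0.0015,0,0,0],
  [-1,0.001,0.06,-0.0015,0,0,0],
  [-1,0.001,0.085,-0.0015,0,0,0],
  [-1,0.001,0.105,-0.0015,0,0,0],
  [-1,0.001,0.12,-0.0015,0,0,0],
  [-1,0.001,0.13,-0.0015,0,0,0],
  [-1,0.001,0.135,-0.0015,0,0,0],
  [-1,0.001,0.138,-0.0015,0,0,0],
  [-1,0.001,0.14,-0.0015,0,0,0],
  [-1,0.001,0.14,-0.0015,0,0,0],
])

```text
clock: 24.95
eef_pos: [479.2, -279.2, 12.0]
tcp_rot: [-1.571, -0.0, 0.099]
contact_force: [0.2, -0.5, -1.8]
opening: 0.554
```

>>> servo_tool([
  [-1,0,0.0015,0,0,0,0],
  [-1,0,0.0015,0,0,0,0],
  [0.5,0,0.001,0,0,0,0],
  [0.5,0,0.001,0,0,0,0],
  [0.5,0,0.001,0,0,0,0],
  [0.5,0,-0.03,0,0,0,0],
  [0.5,0,-0.07,0,0,0,0],
  [0.5,0,-0.12,0,0,0,0],
  [0.5,0,-0.17,0,0,0,0],
  [0.5,-0.06,-0.17,0.05,0,0,0],
  [0.5,-0.06,-0.17,0.11,0,0,0],
  [0.5,-0.06,-0.17,0.17,0,0,0],
])

```text
clock: 26.45
eef_pos: [401.9, -120.6, 181.9]
tcp_rot: [-1.571, -0.0, 0.097]
contact_force: [1.4, 0.4, -0.2]
opening: 0.747
```

```bash
python3 - <<'E'
from h import *
look(9,side=False)
im=cv2.imread('pics/top9.png')[:,:,::-1].copy()
for b in blobs('top',im,22,(395,236,465,285),lo=160,smax=45): print(b, inv(C0,CY,b[0]))
show('top',im,(235,160,475,310),'c9.png')
go((st(-104,112),150,SY),(st(-104,112),63,SY))
E
```

```text
top [454.5 195.2] [53.6, 108.2] 86.0 loc [-99.4  23.8] [272. 269.]
(array([ 474.4, -239.3]), [49.8, 110.5], 97.7, array([427., 257.])) [ 1.2 -1.8]
clk 26.5 at [ 399.9 -114.7  181.3] yaw 0.099 F [-2.5  3.6 -0.8] open 0.748
shift [0.0952 0.0326 0.3906] turn [-0.021  0.965 -0.013]
shift [0.0953 0.1196 0.3902] turn [-0.021  0.965 -0.013]
```

View pics/c9.png

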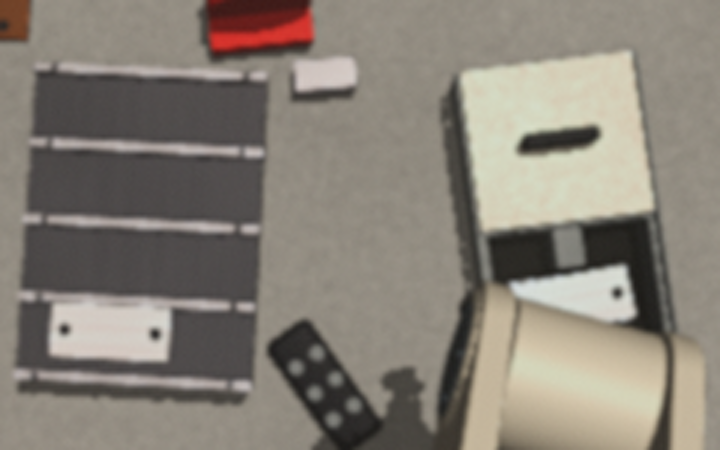

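>>> servo_tool([
  [-1,0.016,0,0.06,0,0.2,0],
  [-1,0.032,0,0.12,0,0.4,0],
  [-1,0.048,0,0.18,0,0.6,0],
  [-1,0.064,0,0.24,0,0.8,0],
  [-1,0.08,0.01,0.3,0,0.985,0],
  [-1,0.094,0.03,0.36,0,0.985,0],
  [-1,0.094,0.03,0.39,0,0.985,0],
  [-1,0.094,0.03,0.39,0,0.985,0],
  [-1,0.094,0.08,0.39,0,0.985,0],
  [-1,0.094,0.11,0.39,0,0.985,0],
  [-1,0.094,0.119,0.39,0,0.985,0],
  [-1,0.094,0.119,0.39,0,0.985,0],
])

```text
clock: 28.0
eef_pos: [458.1, 275.1, 63.0]
tcp_rot: [-1.571, 0.0, -0.073]
contact_force: [0.5, -0.4, 0.5]
opening: 0.0
```

```bash
python3 - <<'E'
from h import *
go((st(-104,50),63.5,SY),(st(-104,-31),63.5,SY))
E
```

```text
clk 28.0 at [458.1 275.1  63. ] yaw -0.073 F [ 0.5 -0.4  0.5] open 0.0
shift [-0.0025 -0.0005 -0.0538] turn [ 0.002 -0.018 -0.002]
shift [-0.0022 -0.0005 -0.1348] turn [ 0.002 -0.018 -0.002]
```

>>> servo_tool([
  [-1,-0.002,0,-0.012,0,0,0],
  [-1,-0.002,0,-0.022,0,0,0],
  [-1,-0.002,0,-0.032,0,0,0],
  [-1,-0.002,0,-0.042,0,0,0],
  [-1,-0.002,0,-0.052,0,0,0],
  [-1,-0.002,0,-0.062,0,0,0],
  [-1,-0.002,0,-0.072,0,0,0],
  [-1,-0.002,0,-0.082,0,0,0],
  [-1,-0.002,0,-0.092,0,0,0],
  [-1,-0.002,0,-0.102,0,0,0],
  [-1,-0.002,0,-0.11,0,0,0],
  [-1,-0.002,0,-0.11,0,0,0],
])

```text
clock: 29.5
eef_pos: [447.8, 165.4, 62.7]
tcp_rot: [-1.571, 0.0, -0.073]
contact_force: [0.2, -0.6, -0.3]
opening: 0.002
```

>>> servo_tool([
  [-1,0,0,-0.008,0,0,0],
  [-1,0,0,-0.016,0,0,0],
  [-1,0,0,-0.022,0,0,0],
  [-1,0,0,-0.025,0,0,0],
  [-1,0,0,-0.025,0,0,0],
  [-1,0,0,-0.012,0,0,0],
  [-1,0,-0.04,-0.012,0,0,0],
  [-1,0,-0.088,-0.03,0,0,0],
  [0.7,0,-0.088,-0.09,0,0,0],
  [0.7,0,-0.088,-0.15,0,0,0],
  [0.7,0,-0.088,-0.195,0,0,0],
  [0.7,0,-0.088,-0.195,0,0,0],
])

```text
clock: 31.0
eef_pos: [434.0, -30.1, 151.0]
tcp_rot: [-1.571, -0.0, -0.076]
contact_force: [0.0, -0.2, -0.4]
opening: 0.839
```

```bash
python3 - <<'E'
from h import *
look(10)
go((st(-104,-134),110,SY),(st(-104,-134),51,SY))
a=cv2.imread('pics/top10.png')[160:310,235:475];b=cv2.imread('pics/side10.png')[190:355,190:430]
cv2.imwrite('pics/c10.png',cv2.resize(np.vstack([a,b]),None,fx=1.875,fy=1.875,interpolation=cv2.INTER_CUBIC))
E
```

```text
top [446.3  82.4] [54.9, 91.9] 85.4 loc [-99.7 -89.3] [311. 271.]
side [318.6 205.6] [82.2, 144.0] 86.0 loc [-235.7   24.7] [340. 339.]
side [407.8 174.8] [7.9, 174.0] 85.9 loc [-144.6    0.2] [322. 309.]
side [530.6  56.3] [228.2, 344.3] 136.4 loc [ -13.8 -109.4] [315. 245.]
side [639.7 238.9] [189.3, 451.0] 138.7 loc [82.3 80.3] [221. 279.]
clk 31.1 at [434.2 -28.1 150.9] yaw -0.074 F [ 0.8  0.4 -0.3] open 0.852
shift [-0.0002  0.0409  0.0663] turn [-0.002 -0.022  0.001]
shift [-0.0002  0.0999  0.0663] turn [-0.002 -0.022  0.001]
```

View pics/c10.png

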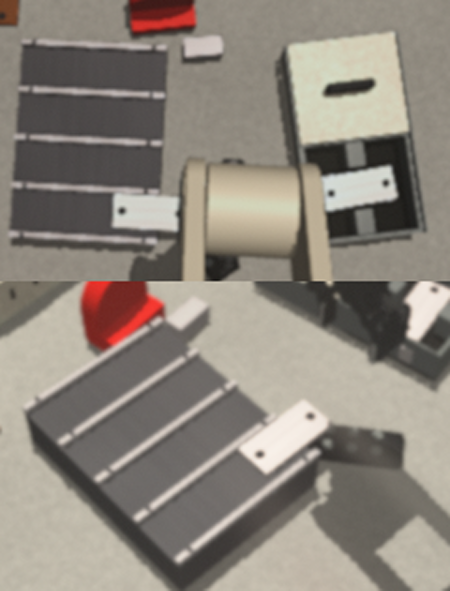

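Composite: plate 3 overhangs, with side dots at (260,453) and (310,415). Two plates lie in the case. Gripping.

>>> servo_tool([
  [0.7,0.002,0.02,0.04,0,0,0],
  [0.7,0.002,0.04,0.066,0,0,0],
  [0.7,0.002,0.04,0.066,0,0,0],
  [0.7,0.002,0.08,0.066,0,0,0],
  [0.7,0.002,0.099,0.066,0,0,0],
  [0.7,0.002,0.099,0.066,0,0,0],
  [-1,0.002,0.099,0.066,0,0,0],
  [-1,0.002,0.099,0.066,0,0,0],
  [-1,0.002,0.099,0.066,0,0,0],
  [-1,0.002,0.099,0.066,0,0,0],
  [-1,0.002,0.099,0.066,0,0,0],
])

```text
clock: 32.48
eef_pos: [440.7, 37.3, 53.1]
tcp_rot: [-1.571, -0.001, -0.073]
contact_force: [-3.7, -0.0, 8.0]
opening: 0.555
```

>>> servo_tool([
  [-1,0,-0.01,0,0,0,0],
  [-1,0,-0.03,0,0,0,0],
  [-1,0,-0.06,0,0,0,0],
  [-1,0,-0.1,0,0,0,0],
  [-1,0,-0.1,0,0,0,0],
  [-1,0,-0.1,0,0,0,0],
])

```text
clock: 33.22
eef_pos: [440.6, 37.3, 152.0]
tcp_rot: [-1.571, -0.001, -0.072]
contact_force: [0.0, 0.7, -2.0]
opening: 0.554
```

```bash
python3 - <<'E'
from h import *
go((cs(0.5,-40.5),152,CY))
E
```

```text
clk 33.23 at [440.6  37.3 152. ] yaw -0.072 F [ 0.   0.7 -2. ] open 0.554
shift [ 0.0596  0.     -0.3116] turn [-0.    -0.985  0.004]
```

>>> servo_tool([
  [-1,0.009,0,-0.045,0,-0.2,0],
  [-1,0.018,0,-0.09,0,-0.35,0],
  [-1,0.027,0,-0.14,0,-0.5,0],
  [-1,0.036,0,-0.19,0,-0.7,0],
  [-1,0.045,0,-0.24,0,-0.85,0],
  [-1,0.055,0,-0.29,0,-0.985,0],
  [-1,0.06,0,-0.311,0,-0.985,0],
  [-1,0.06,0,-0.311,0,-0.985,0],
  [-1,0.06,0,-0.311,0,-0.985,0],
  [-1,0.06,0,-0.311,0,-0.985,0],
])

```text
clock: 34.48
eef_pos: [477.8, -275.9, 151.6]
tcp_rot: [-1.57, 0.001, 0.101]
contact_force: [0.4, 0.8, -1.2]
opening: 0.554
```

```bash
python3 - <<'E'
from h import *
go((cs(.5,-40.5),21,CY))
im=r.grab_frame('top');cv2.imwrite('pics/top11.png',im[:,:,::-1])
show('top',im,(380,170,480,300),'c11.png',4)
E
```

```text
clk 34.48 at [ 477.8 -275.9  151.6] yaw 0.101 F [ 0.4  0.8 -1.2] open 0.554
shift [-0.0004  0.1306 -0.002 ] turn [-0.004  0.007 -0.003]
```

View pics/c11.png

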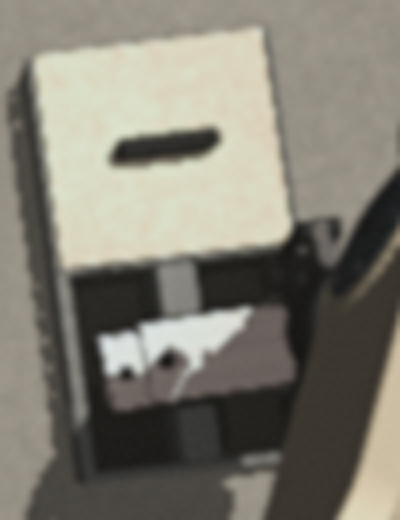

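Crop: plate 3 is held, its dot at (168,358) and its edge at x≈143, lined up with the stack. Lowering.

>>> servo_tool([
  [-1,0.0005,0.03,-0.002,0,0,0],
  [-1,0.0005,0.06,-0.002,0,0,0],
  [-1,0.0005,0.085,-0.002,0,0,0],
  [-1,0.0005,0.105,-0.002,0,0,0],
  [-1,0.0005,0.118,-0.002,0,0,0],
  [-1,0.0005,0.126,-0.002,0,0,0],
  [-1,0.0005,0.13,-0.002,0,0,0],
  [-1,0.0005,0.132,-0.002,0,0,0],
  [-1,0.0005,0.132,-0.002,0,0,0],
])

```text
clock: 35.65
eef_pos: [478.9, -279.3, 20.1]
tcp_rot: [-1.571, -0.0, 0.099]
contact_force: [0.6, -0.1, -1.5]
opening: 0.561
```

>>> servo_tool([
  [-1,0,0.0015,0,0,0,0],
  [-1,0,0.0015,0,0,0,0],
  [0.5,0,0.001,0,0,0,0],
  [0.5,0,0.001,0,0,0,0],
  [0.5,0,0.001,0,0,0,0],
  [0.5,0,-0.03,0,0,0,0],
  [0.5,0,-0.07,0,0,0,0],
  [0.5,0,-0.12,0,0,0,0],
  [0.5,0,-0.16,0,0,0,0],
  [0.5,-0.06,-0.16,0.05,0,0,0],
  [0.5,-0.06,-0.16,0.11,0,0,0],
  [0.5,-0.06,-0.16,0.17,0,0,0],
])

```text
clock: 37.15
eef_pos: [401.6, -120.7, 179.9]
tcp_rot: [-1.571, -0.0, 0.097]
contact_force: [1.3, 0.7, -0.4]
opening: 0.749
```

```bash
python3 - <<'E'
from h import *
look(12)
im=cv2.imread('pics/top12.png')[:,:,::-1].copy()
for b in blobs('top',im,30,(395,236,465,285),lo=160,smax=45): print(b, inv(C0,CY,b[0]))
show('side',cv2.imread('pics/side12.png')[:,:,::-1],(310,130,480,260),'c12.png',4)
go((cs(149.5,0),180,CY),(cs(149.5,0),65,CY))
E
```

```text
side [325.4 171.6] [93.9, 198.6] 95.0 loc [-226.5   -8.7] [346. 329.]
side [407.8 174.8] [7.8, 174.0] 85.9 loc [-144.6    0.2] [322. 309.]
side [480.3 170. ] [7.4, 171.9] 86.1 loc [-71.9   0.5] [299. 288.]
side [574.7 -10.6] [153.9, 313.2] 175.9 loc [  34.9 -173.1] [321. 225.]
side [639.7 239. ] [189.3, 450.7] 138.7 loc [82.3 80.4] [221. 279.]
(array([ 475.4, -240.2]), [49.0, 111.4], 97.1, array([428., 257.])) [ 2.1 -2.8]
clk 37.25 at [ 400.9 -117.5  179.5] yaw 0.103 F [ 0.1 -0.7  0. ] open 0.745
shift [ 0.2089 -0.001  -0.1274] turn [-0.011  0.02  -0.008]
shift [ 0.2091  0.114  -0.1276] turn [-0.011  0.02  -0.008]
```

View pics/c12.png

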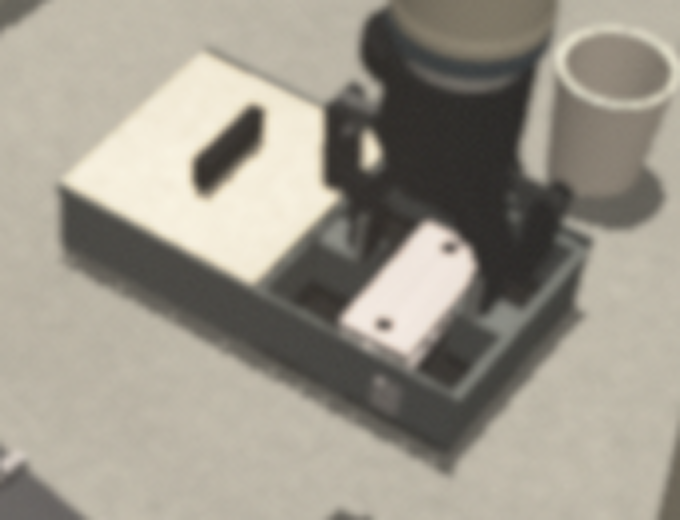

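Crop: the stack lies flat between the ribs, top plate dots at (450,247) and (385,323), and the staging plate is empty. Closing the cover.

>>> servo_tool([
  [0.5,0.05,0,-0.03,0,0,0],
  [0.5,0.1,0,-0.06,0,0,0],
  [0.5,0.15,0,-0.09,0,0,0],
  [0.5,0.209,0,-0.127,0,0,0],
  [0.5,0.209,0,-0.127,0,0,0],
  [0.5,0.209,0.05,-0.127,0,0,0],
  [0.5,0.209,0.09,-0.127,0,0,0],
  [0.5,0.209,0.113,-0.127,0,0,0],
  [0.5,0.209,0.113,-0.127,0,0,0],
])

```text
clock: 38.38
eef_pos: [621.4, -227.1, 64.7]
tcp_rot: [-1.569, 0.004, 0.099]
contact_force: [0.2, -0.2, -0.2]
opening: 0.749
```

>>> servo_tool([
  [-1,0,0,0,0,0,0],
  [-1,0,0,0,0,0,0],
  [-1,0,0,0,0,0,0],
  [-1,0,0,0,0,0,0],
  [-1,0,0,0,0,0,0],
  [-1,0,0,0,0,0,0],
], grip_force=40)

```text
clock: 39.12
eef_pos: [622.1, -227.8, 68.1]
tcp_rot: [-1.571, 0.002, 0.1]
contact_force: [-8.6, -0.8, 10.5]
opening: 0.147
```

>>> servo_tool([
  [-1,-0.012,-0.001,0,0,0,0],
  [-1,-0.026,-0.001,0,0,0,0],
  [-1,-0.04,-0.001,0,0,0,0],
  [-1,-0.055,-0.001,0,0,0,0],
  [-1,-0.07,-0.001,0,0,0,0],
  [-1,-0.085,-0.001,0,0,0,0],
  [-1,-0.1,-0.001,0,0,0,0],
  [-1,-0.114,-0.001,0,0,0,0],
  [-1,-0.126,-0.001,0,0,0,0],
  [-1,-0.136,-0.001,0,0,0,0],
  [-1,-0.143,-0.001,0,0,0,0],
  [-1,-0.147,-0.001,0,0,0,0],
])

```text
clock: 40.62
eef_pos: [476.6, -242.2, 68.1]
tcp_rot: [-1.571, -0.0, 0.099]
contact_force: [2.3, -1.7, 5.4]
opening: 0.15
```

>>> servo_tool([
  [-1,-0.002,0,0,0,0,0],
  [-1,-0.004,0,0,0,0,0],
  [-1,-0.005,0,0,0,0,0],
  [-1,-0.005,0,0,0,0,0],
])

```text
clock: 41.12
eef_pos: [472.7, -242.6, 68.1]
tcp_rot: [-1.571, -0.002, 0.099]
contact_force: [5.0, 0.8, 3.6]
opening: 0.153
```

>>> servo_tool([
  [-1,-0.002,0,0,0,0,0],
  [-1,-0.004,0,0,0,0,0],
  [-1,-0.005,0,0,0,0,0],
  [-1,-0.005,0,0,0,0,0],
])

```text
clock: 41.62
eef_pos: [472.4, -242.8, 68.2]
tcp_rot: [-1.573, -0.01, 0.098]
contact_force: [26.6, 9.4, -12.3]
opening: 0.15
```

The cover is at its stop: 26 N and no further travel. Releasing and retreating.

>>> servo_tool([
  [-1,0.004,0,0,0,0,0],
  [-1,0.004,0,0,0,0,0],
  [0,0.004,0,0,0,0,0],
  [0,0.004,0,0,0,0,0],
  [0,0.004,0,0,0,0,0],
  [0,0.004,-0.05,0,0,0,0],
  [0,0.004,-0.1,0,0,0,0],
  [0,0.004,-0.16,0,0,0,0],
  [0,-0.05,-0.17,0.05,0,0,0],
  [0,-0.1,-0.17,0.11,0,0,0],
  [0,-0.1,-0.17,0.17,0,0,0],
  [0,-0.1,-0.17,0.23,0,0,0],
])

```text
clock: 43.12
eef_pos: [345.8, -40.1, 237.8]
tcp_rot: [-1.571, -0.0, 0.097]
contact_force: [2.0, 0.3, 0.8]
opening: 0.499
```

```bash
python3 - <<'E'
from h import *
go()
im=r.grab_frame('top');cv2.imwrite('pics/top13.png',im[:,:,::-1])
im2=r.grab_frame('side');cv2.imwrite('pics/side13.png',im2[:,:,::-1])
for n,i,roi in(('top',im,(380,170,470,300)),('side',im2,(320,140,460,245))):
  for b in blobs(n,i,57.5,roi,lo=165,smax=80,amin=800): print(n,b,inv(C0,CY,b[0]))
cv2.imwrite('pics/c13.png',cv2.resize(np.vstack([im[130:340,80:560],im2[100:400,100:580]])[:,:,::-1],None,fx=1.15,fy=1.15))
E
```

```text
clk 43.12 at [345.8 -40.1 237.8] yaw 0.097 F [2.  0.3 0.8] open 0.499
top (array([ 472.8, -237.5]), [152.5, 160.3], 95.6, array([428., 260.])) [-0.2  0.1]
side (array([ 470.8, -198.6]), [85.8, 154.1], 5.8, array([403., 206.])) [ 1.7 39. ]
side (array([ 582.5, -170.9]), [230.5, 372.0], 133.3, array([354., 190.])) [115.6  55.5]
```

View pics/c13.png

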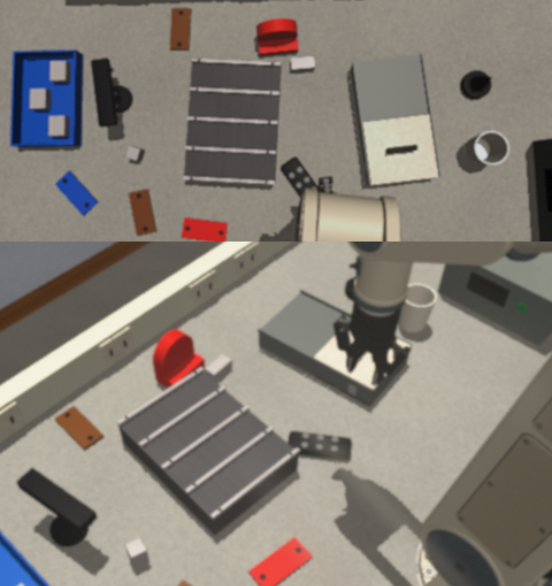

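The cover centre is at case (-0.2, 0.1), fully shut. The staging plate is empty and the other things are where they were.

```bash
python3 -c "
from rig import r
print(r.sign_off())"
```

```text
the job is handed in; nothing more can be done
None
```

All three setting plates that were present are now stacked flat between the ribs in the case. The cover is fully shut and the job is handed in, at about 43 s.

- **What I did:** I slid the cover back to its stop; it had started about 8 mm open. Then I took the plates one at a time: push over the staging edge, grip by the overhanging end, lay in the case. One plate was knocked a little on the staging plate along the way, and I picked it up from its new position.
- **Last checks:**
  - Before closing, the top plate of the stack lay flat at about (2, -3) mm from the compartment centre.
  - When shut, the cover met its stop with about 26 N on the tool. The top camera puts the cover centre within 0.2 mm of my estimate of the case centre, and the calibration itself is only good to about 2 mm.
  - The staging plate is empty, the other things look unmoved, and the gripper is clear of everything.
- **Disagreements:**
  - The two cameras differed by about 7 mm across the lane on the second plate's position before I gripped it. I aimed between the two readings, and the grip held.
  - In the last side view the gripper hid part of the cover, so only the top view confirms it is shut.

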